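Weigh a pewter charge into the melting pot

TASK

Weigh the pewter charge: with the empty pot standing on the scale, turn the dial's bezel until its zero mark is under the pointer and let go, then take the aluminium tray (it has an upright wooden grip) and tip it over the pot so that all three ingots and both slugs slide in, without your fingers touching the pieces. Put the empty tray back down flat on the table; the pot must stay on the pan, the dial must in the end read the charge's 100 g, and the other things round about must not be disturbed.

Things in the scene. Friction and masses are not known exactly. Their poses are not given: they have to be found in the camera images.
- scale: small grey spring scale, fixed to the table, case 130 x 270 x 34 mm; origin under the case's centre, z up. The dial stands on its top at local y = -70 mm, the round aluminium pan (115 mm across) at local y = +70 mm; the stationary top of the case is 34 mm high
- bezel (a joint): turn of the dial's knurled bezel (rad), clockwise from above positive; the white dial face with its marks turns with it. Where bezel and pointer have the same value the pointer stands on the zero mark. Bezel: 60 mm diameter, from 34 to 54 mm above the table; stiff enough to stay where it is left
- pointer (a joint): turn of the black pointer (rad), clockwise from above positive, driven by the load on the pan: 300 g make one whole turn, so 100 g make 2.094 rad. With the empty pot on it already stands well away from 0
- bezel_top (a point): centre of the top of the bezel, 54 mm above the table, on its vertical axis
- zero_mark (a point): point on the dial face's broadest, longest mark (zero), 22 mm from the dial's axis; a small bright lug on the bezel's rim stands beside it
- mark_100 (a point): point on the dial face's 100 g mark, 22 mm from the axis, 120 degrees clockwise from the zero mark (thin marks are 10 g apart, bold ones 50 g)
- pointer_tip (a point): point near the end of the pointer's long thin needle (the short broad tail is only its counterweight), 22 mm from the dial's axis, at the same height as the two marks
- pot: dark steel melting pot, open at the top, loose on the pan of the scale; 95 mm across the rim, 82 mm inside at the rim, 58 mm high, floor 4 mm thick; origin under its centre (about 48 mm above the table; the pan sinks a few mm under load)
- pot_rim (a point): centre of the pot's mouth, 58 mm above the pot's origin
- tray: loose sheet-aluminium tray, 160 g, floor 2.5 mm thick; origin under it, +x towards its pouring lip, z up. Load bay x = -62 to +62 mm, 84 mm wide, narrowing from x = +21 mm to 60 mm at the lip; side walls 18 mm high, rear wall 20 mm; the lip end has no wall. An upright wooden grip stands behind the rear wall
- tray_lip (a point): middle of the pouring lip, top of the floor: tray x = +62 mm, z = 2.5 mm
- tray_grip (a point): centre of the tray's upright wooden grip block: tray x = -92.5 mm, z = 38 mm; block 12 mm thick along the tray's x, 48 mm wide along y, from 24 to 52 mm above the tray's underside; 24 mm clear to the rear wall
- ingot_0: bar ingot of pewter, 26 x 16 mm at its foot, 9 mm high, 20 g, loose in the tray; origin in the centre of its underside. Three ingots and two slugs together weigh 100 g
- ingot_1: bar ingot of pewter, 26 x 16 mm at its foot, 9 mm high, 20 g, loose in the tray; origin in the centre of its underside. Three ingots and two slugs together weigh 100 g
- ingot_2: bar ingot of pewter, 26 x 16 mm at its foot, 9 mm high, 20 g, loose in the tray; origin in the centre of its underside. Three ingots and two slugs together weigh 100 g
- slug_0: round slug of pewter, 21 mm diameter, 8.5 mm high, 20 g, loose in the tray; origin in the centre of its underside. Three ingots and two slugs together weigh 100 g
- slug_1: round slug of pewter, 21 mm diameter, 8.5 mm high, 20 g, loose in the tray; origin in the centre of its underside. Three ingots and two slugs together weigh 100 g
- tape: bystander: roll of masking tape lying flat, 58 mm diameter, 19 mm high; origin under its centre
- tin: bystander: round putty tin, 54 mm diameter, 26 mm high; origin under its centre
- tan_bottle: bystander: tan paint bottle standing, 25 mm diameter, 87 mm high, close to the dial's end of the scale; origin under its centre
- cap: bystander: white bottle cap standing, 20 mm diameter, 34 mm high, a little way in front of the tray's lip; origin under its centre
- sand_stick: bystander: sanding stick lying flat, 150 x 20 x 5 mm, long side along its x; origin under its centre

How it is judged:
By the outcome, as a careful person would: the job done as asked, in the order asked, and still so for the second after the job is handed in, with the robot touching nothing.
It also fails if it takes over 72 s, if anything falls off the work surface, if the arm or the gripper's body presses on something with over 40 N, if the wrist force passes 120 N, or if a joint passes its speed limit or range.

ROBOT

A 7-joint arm with a two-finger parallel gripper is mounted at the origin on a cart in front of the work surface, level with it; the furniture and walls round the work are solid. World frame = base frame: x ahead of the robot, y to its left, z up, the work surface at z = 0. Lengths are in mm, angles in rad, forces in N, time in s.
With the tool pointing down it reaches from about 400 to 900 mm from the base axis. Payload 5.6 kg.
Tool frame: the origin (TCP) lies midway between the tips of the shut fingers; the grasp point (between the pads) lies 19 mm behind it; z points along the fingers, y is the line along which they close (so a half turn about z gives the same grasp; the last joint's range is limited). The gripper opens to 92 mm and grips with 3 to 60 N. Pads are 20 mm wide; open, the fingers measure 128 mm over their backs; the gripper's body (75 mm by 189 mm) begins 69 mm behind the grasp point.
Start: joints at [-0.043, 0.468, -0.012, 1.603, 0.006, 1.071, -0.056], TCP at [650.007, -0.044, 214.592] pointing down, gripper open.
Joint ranges: [-2.53, 2.53], [-0.31, 2.02], [-1.57, 1.55], [0.28, 2.44], [-1.29, 4.43], [0.15, 1.84], [-2.92, 2.92]. Speed limits (rad/s): [2.57, 2.57, 3.14, 3.14, 3.14, 3.14, 3.14].

INTERFACE

Orientations are given as a rotation vector (axis times angle).
In Python, from cell import robot, grip, kin, viewer gives the robot as it stands. Calls block until the motion is done:
- robot.movep(position, orientation): joint-space move of the TCP to a pose.
- robot.servo_line(position, feed=150, rotation=None): straight line of the TCP; rotation=None keeps the orientation; feed is the mean speed in mm/s.
- robot.goto_joints(angles): joint-space move.
- grip(opening, newtons=None): opening from 0.0 (shut) to 1.0 (fully open); newtons is the grip in N (None keeps the last); returns when the fingers have stopped.
- robot.hold(seconds).
- kin.ik(position, orientation): joint angles nearest the present ones, or None.
- robot.observe(): the state.
- viewer.read_camera(name): name is "scene" or "side" or "wrist"; returns the picture (420x560x3 uint8, red, green, blue); there is no depth.
- viewer.camera_info(name): a dict with "camera_matrix" (3x3 intrinsics, pixels), "k1" (the pictures are not rectified: a ray, as slopes to the right and down, at radius r is drawn at 1 + k1 r^2 times it, then the intrinsics apply), "R" (3x3) and "t" (3): a world point X has camera coordinates R X + t. Camera axes: x right, y down, z forward; pixel columns grow to the right and rows downward; lengths in mm; the calibration is good to about 2 mm. A picture is of the moment at which its call begins: read the wrist's pose just before it. camera_info takes no time and is no camera call; for the wrist camera it gives the pose at the moment of the call.
A pose or a line that the arm cannot do raises robot.IKError and nothing moves.
- robot.job_done(): hands the job in; it is judged then, once.
Trained networks look in the newest picture that a camera, given by its name, has taken for a name from the list of things; names that differ only in an ending like _2 or _b are one class to them, and where a whole thing is asked for, a point or a joint stands for the part that bears it (a point fixed in the world has none). Each returns a list of dicts, best first, with "confidence" (0 to 1); they miss things now and then, are a little off and sometimes report something else, mostly with a low value. They report only what shows in the picture. A call takes as long as a camera call.
- viewer.silhouettes(name, camera): "mask" (420x560 bool, what is visible of it).
- viewer.pinpoint(name, camera): "at" ([x, y, z] in mm, in the coordinates of the camera as it stood for that picture, good to about 4 mm: a listed point, or the origin of a listed thing).
The state is a dict: "t": time; "joints": joint angles; "joint_velocities": joint speeds; "joint_torque": joint torques, N m; "tcp_pos": TCP position; "tcp_rot": TCP orientation; "contact_force": force on the tool from outside, world axes, zero at the start; "wrist_torque": the same for the moment, N m; "grip_width": opening from 0.0 (shut) to 1.0 (fully open); "grip_force": force on a finger pad.
Only numpy, scipy, OpenCV 4.12 (cv2) and the standard library are available. Lean on these libraries where they do the work, as an engineer would, in place of code of your own. Each camera call takes 0.05 s, during which the arm holds its last target. There are 200 camera calls.

## Working session

There is one attempt and no reset: what is moved stays moved. The work goes in short steps, each a Python script; the robot and the scene stay as the last script left them, time stands still between calls to the robot, and variables do not carry over. Pictures are saved under pics/ and viewed, at most 10 in all, crops included, and the job is handed in when it is done.

```bash
ls; mkdir -p pics; cat > h.py <<'E'
import numpy as np, cv2
from scipy.spatial.transform import Rotation as Rn
from cell import robot, grip, kin, viewer
def w(at,ci): return np.array(ci["R"]).T@(np.array(at)-np.array(ci["t"]))
def pin(names,cam):
    ci=viewer.camera_info(cam); img=viewer.read_camera(cam); out={}
    for n in names:
        r=viewer.pinpoint(n,cam)
        out[n]=[(np.round(w(d["at"],ci),1),round(d["confidence"],2)) for d in r[:5]]
    return img,ci,out
def save(img,name): cv2.imwrite("pics/"+name,cv2.cvtColor(img,cv2.COLOR_RGB2BGR))
def proj(X,ci):
    c=np.array(ci["R"])@X+ci["t"]; s=c[:2]/c[2]; s=s*(1+ci["k1"]*(s@s)); return (np.array(ci["camera_matrix"])@[*s,1])[:2]
def ray(px,ci,z):
    K=np.array(ci["camera_matrix"]); s0=np.linalg.solve(K,[*px,1])[:2]; s=s0.copy()
    for _ in range(20): s=s0/(1+ci["k1"]*(s@s))
    R=np.array(ci["R"]); d=R.T@[*s,1]; o=-R.T@np.array(ci["t"]); return o+d*(z-o[2])/d[2]
E
python3 - <<'E'
from h import *
for cam in ["scene","side","wrist"]:
    names=["scale","bezel_top","zero_mark","pointer_tip","pot","pot_rim","tray","tray_lip","tray_grip","ingot_0","slug_0","tape","tin","tan_bottle","cap","sand_stick"]
    img,ci,o=pin(names,cam); save(img,cam+"0.png"); print(cam, np.round(-np.array(ci["R"]).T@ci["t"]))
    for n in o: print(n,[(list(a),c) for a,c in o[n]])
print(robot.observe())
E
```

```text
pics
scene [ 123. -811.  573.]
scale [([np.float64(493.1), np.float64(315.0), np.float64(-2.6)], 0.77)]
bezel_top [([np.float64(492.3), np.float64(-197.2), np.float64(-3.9)], 0.71), ([np.float64(489.1), np.float64(245.0), np.float64(52.4)], 0.6)]
zero_mark [([np.float64(499.5), np.float64(226.0), np.float64(49.8)], 0.63)]
pointer_tip []
pot [([np.float64(498.7), np.float64(379.6), np.float64(49.4)], 0.62)]
pot_rim [([np.float64(503.2), np.float64(379.7), np.float64(105.6)], 0.66), ([np.float64(511.5), np.float64(-176.8), np.float64(4.9)], 0.23)]
tray [([np.float64(487.1), np.float64(-199.1), np.float64(-4.9)], 0.91), ([np.float64(411.0), np.float64(28.5), np.float64(0.0)], 0.67), ([np.float64(458.4), np.float64(-206.2), np.float64(5.7)], 0.34)]
tray_lip [([np.float64(463.7), np.float64(-143.6), np.float64(0.5)], 0.8), ([np.float64(487.6), np.float64(-245.7), np.float64(-1.2)], 0.27), ([np.float64(424.3), np.float64(-116.5), np.float64(0.3)], 0.2), ([np.float64(489.8), np.float64(-196.9), np.float64(-2.0)], 0.18)]
tray_grip [([np.float64(529.5), np.float64(-281.1), np.float64(36.2)], 
[... 3857 characters left out ...]
0.04299475,  0.46753341, -0.01157467,  1.60270886,  0.00600296,
        1.071393  , -0.05629351]), 'joint_velocities': array([-0.00144116,  0.00053346, -0.00070171, -0.00045393,  0.00092713,
        0.0002915 , -0.0001896 ]), 'joint_torque': array([-5.19285095e-05, -5.20404875e+01, -1.24864985e-02, -2.44050407e+01,
       -5.66776050e-02,  1.13733031e-02,  6.67972608e-05]), 'tcp_pos': array([ 6.50001998e+02, -6.37472316e-02,  2.14566981e+02]), 'tcp_rot': array([ 2.22151859e+00,  2.22131586e+00, -6.54705733e-05]), 'contact_force': array([-0.9135101 , -0.43559866, -0.11567806]), 'wrist_torque': array([ 0.01550058, -0.04249905, -0.03911378]), 'grip_force': 0.0, 'grip_width': 0.9984572689187259}
```

```bash
python3 - <<'E'
from h import *
ci=viewer.camera_info("wrist"); R=np.array(ci["R"]); c=-R.T@ci["t"]; d=R[2]; print(d, c, ci["camera_matrix"][0])
o=robot.observe(); 
# place camera so that its axis hits bezel at z=52, TCP z=190
p=o["tcp_pos"]; zc=190+c[2]-p[2]; hit=c+d*((zc-52)/-d[2])-p
tgt=np.array([488-hit[0],243-hit[1],190]); print(tgt)
robot.movep(tgt,o["tcp_rot"]); robot.hold(0.2)
img,ci,out=pin(["bezel_top","zero_mark","pointer_tip","mark_100","scale"],"wrist")
print(out, robot.observe()["t"])
save(img,"w1.png")
x,y=proj(np.array([488,243,52]),ci).astype(int); print(x,y)
a=img[max(0,y-110):y+110,max(0,x-110):x+110]
save(cv2.resize(a,(600,600),interpolation=cv2.INTER_CUBIC),"w1c.png")
E
```

```text
[-0.00103046 -0.27642033 -0.96103628] [651.27888467  77.69098254 384.05405916] [365.85362108   0.         276.30662128]
[487.0528147  253.68696754 190.        ]
{'bezel_top': [(array([489.5, 247. ,  51.3]), 0.68)], 'zero_mark': [(array([497.8, 227.4,  49.5]), 0.56)], 'pointer_tip': [(array([478.2, 221.9,  52.5]), 0.42)], 'mark_100': [(array([470.1, 248.7,  43.1]), 0.56)], 'scale': [(array([ 4.978e+02,  3.110e+02, -3.000e-01]), 0.98)]} 4.2083
275 207
```

View pics/scene0.png

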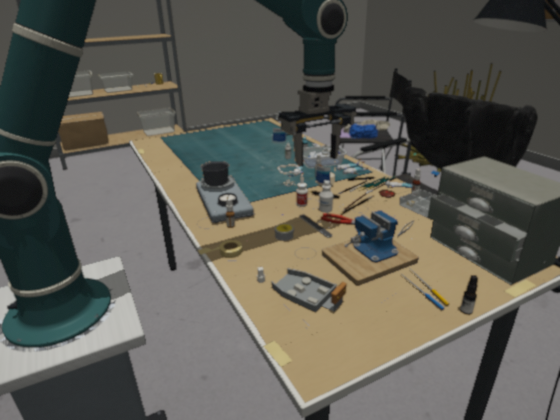

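View pics/w1c.png

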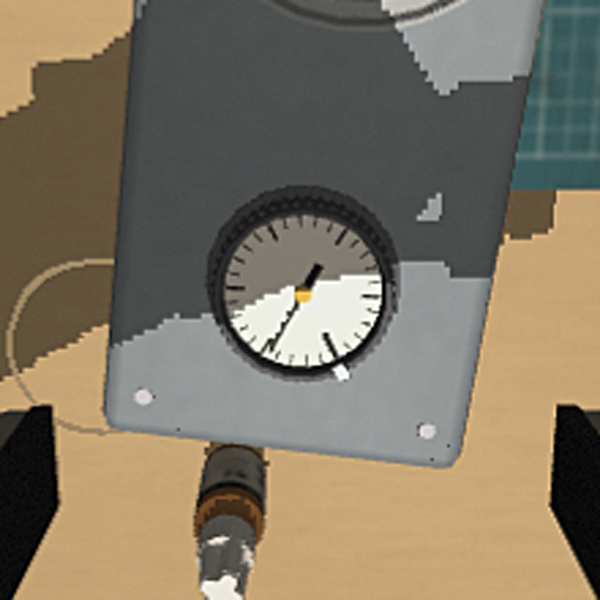

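The scene picture shows the pot on the scale at about (216,172), the tray at (310,290) and its orange grip at (338,292). The wrist crop shows the dial hub at (303,296), the zero mark and lug at (341,373), and the needle tip at (268,355). The bezel therefore needs about 1 rad clockwise. Next I compute this precisely and go in.

```bash
cat >> h.py <<'E'
def down(yaw): # tool z down, closing axis (tool y) at angle yaw from world x
    y=np.array([np.cos(yaw),np.sin(yaw),0]); z=np.array([0,0,-1.]); return Rn.from_matrix(np.c_[np.cross(y,z),y,z]).as_rotvec()
E
python3 - <<'E'
from h import *
ci=viewer.camera_info("wrist")
f=lambda X,Y,z: ray((165+X*220/600-.32,97+Y*220/600-.32),ci,z)
for z in (46,50,54): print(z,f(303,296,z)[:2])
h=f(303,296,50)
an=lambda p:np.degrees(np.arctan2(p[1],p[0]))
print("lug",an(f(341,373,50)-h),np.linalg.norm(f(341,373,50)-h),"zero",an(f(331,348,50)-h),"tip",an(f(268,355,50)-h),an(f(303,296,50)-f(319,266,50)),np.linalg.norm(f(268,355,50)-h))
print("rim l/r/b/t",f(207,283,54)[:2],f(398,283,54)[:2],f(302,382,54)[:2],f(302,187,54)[:2])
for yaw in (26,-32): 
  for zz in (100,39): print(yaw,kin.ik(np.array([489,245.5,zz]),down(np.radians(yaw))))
E
```

```text
46 [487.62858145 243.9984268 ]
50 [487.6395357  245.11210077]
54 [487.65048996 246.22577475]
lug -64.59310605708787 29.118618395183873 zero -62.60213372931532 tip -119.7663340478514 -117.21520120223006 23.103975631114007
rim l/r/b/t [457.26848521 250.48884795] [517.71397886 250.50188076] [487.31011859 217.14723316] [487.36033246 281.06790984]
26 [-0.38407193  0.45614793 -0.17720521  1.93705609  0.11321489  0.75780597
 -0.17209493]
26 [-0.40183085  0.55216225 -0.1565995   1.96323277  0.13811679  0.63624722
 -0.19301357]
-32 [-0.51824283  0.44580405 -0.01020403  1.94622406  0.00645749  0.7495952
 -1.09068167]
-32 [-0.51540404  0.54371221 -0.01387286  1.97105038  0.01223333  0.62690821
 -1.09568919]
```

```bash
python3 - <<'E'
from h import *
y0=np.radians(26); c=np.array([487.8,245.8,0])
robot.movep(c+[0,0,110],down(y0)); grip(0.85,10)
robot.servo_line(c+[0,0,38.5],feed=100)
print(robot.observe()["contact_force"])
grip(0.0,8); robot.hold(0.2)
o=robot.observe(); print(o["contact_force"],o["wrist_torque"],o["grip_width"]*92,o["grip_force"],o["t"],o["tcp_pos"])
save(viewer.read_camera("wrist"),"w2.png")
E
```

```text
[ 0.37851764 -0.1382794   0.74539461]
[-2.92319612 -1.20424757  6.36732242] [-0.42536511  0.80266382 -0.03027944] 59.87050762837151 8.00195798277855 6.5583 [487.2194685  245.50020391  38.91404343]
```

View pics/w2.png

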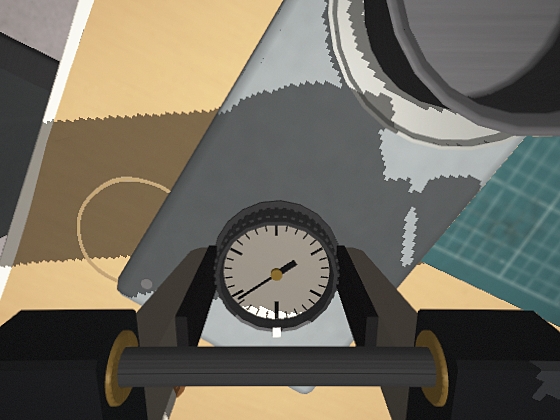

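The bezel is gripped cleanly (59.9 mm); lug at (277,332), hub (277,274), needle tip (238,298). Joint 7 turns it about its own axis.

```bash
python3 - <<'E'
from h import *
grip(0.0,20)
q=np.array(robot.observe()["joints"]); q[6]-=np.radians(55); 
robot.goto_joints(q); robot.hold(0.3)
o=robot.observe(); print(o["contact_force"],o["wrist_torque"],o["grip_width"]*92,o["t"],o["tcp_pos"],q[6],o["joints"][6])
img=viewer.read_camera("wrist"); ci=viewer.camera_info("wrist"); print(viewer.pinpoint("pointer_tip","wrist"),viewer.pinpoint("zero_mark","wrist"))
save(img,"w3.png"); save(cv2.resize(img[200:350,200:350],(600,600),interpolation=cv2.INTER_CUBIC),"w3c.png")
E
```

```text
[ 2.61915839 -0.54647126 -1.11923051] [-0.11664035 -0.51735027 -0.02579953] 59.5872148630728 8.0417 [487.76912667 245.47856177  39.01056358] -1.1567436168014522 -1.1563126911621087
[{'at': [2.2, 53.0, 178.2], 'confidence': 0.74}] [{'at': [-0.3, 53.2, 181.0], 'confidence': 0.77}]
```

View pics/w3c.png

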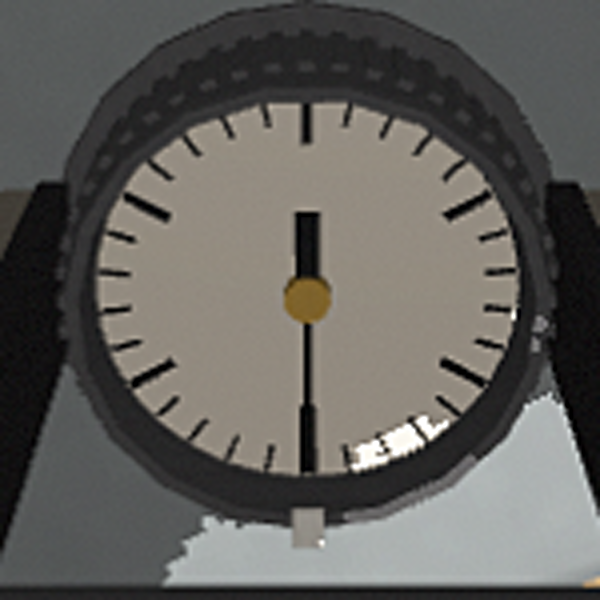

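The crop shows the needle at (307,395) lying exactly on the zero mark and lug at (308,525), so the bezel is zeroed. I'll release, check it, then look at the tray.

```bash
cat >> h.py <<'E'
def trayrot(phi,th,flip=1): # tray pose rotation: yaw phi, lip down by th (deg)
    return Rn.from_euler('ZY',[phi,th],degrees=True).as_matrix()
GZ=24.
def tool(lip,phi,th,g=(-92.5,0,GZ)): # tool pose for tray lip position
    T=trayrot(phi,th); R=np.c_[np.cross(-T[:,0],-T[:,2]),-T[:,0],-T[:,2]]
    return np.array(lip)+T@(np.array(g)-[62,0,2.5]), Rn.from_matrix(R).as_rotvec()
E
python3 - <<'E'
from h import *
grip(0.85); o=robot.observe(); p=o["tcp_pos"]
robot.servo_line([p[0],p[1],125],feed=150); robot.hold(0.1)
img=viewer.read_camera("wrist"); ci=viewer.camera_info("wrist")
x,y=proj(np.array([487.8,245.5,52]),ci).astype(int)
save(cv2.resize(img[max(0,y-70):y+70,x-70:x+70],(560,560),interpolation=cv2.INTER_CUBIC),"w4.png")
for n in ("pot","pot_rim"):
  for cam in ("wrist","scene","side"):
    if cam!="wrist": viewer.read_camera(cam)
    c2=viewer.camera_info(cam); print(n,cam,[(np.round(w(d["at"],c2),1),d["confidence"]) for d in viewer.pinpoint(n,cam)[:2]])
robot.movep([490,-195,200],down(np.radians(-65))); robot.hold(0.2)
img,ci,out=pin(["tray","tray_lip","tray_grip","cap"],"wrist"); save(img,"w5.png"); print(out,robot.observe()["t"])
for n in ("tray_grip","tray_lip","tray"):
    for X in out[n][:1]: print(n,proj(X[0],ci))
for phi in (60,80,95,110,130,150):
    f=np.array([np.cos(np.radians(phi)),np.sin(np.radians(phi)),0]); r=[]
    for th in (-6,20,40,50,60,68):
        q=kin.ik(*tool(np.array([501,380.5,115])-15*f,phi,th)); r.append(None if q is None else np.round(q,2))
    print(phi,*r,sep="\n ")
E
```

```text
pot wrist [(array([504.6, 381.4,  46.8]), 0.81)]
pot scene [(array([498.8, 378.7,  49.2]), 0.79)]
pot side [(array([501.3, 381.5,  46.4]), 0.63)]
pot_rim wrist []
pot_rim scene [(array([502.9, 378.8, 108.5]), 0.71)]
pot_rim side [(array([500.3, 381. , 110. ]), 0.56)]
{'tray': [(array([ 488.7, -195.8,   -3.1]), 0.91)], 'tray_lip': [(array([ 462.8, -143.2,    2.1]), 0.85)], 'tray_grip': [(array([ 527. , -280.5,   38.9]), 0.58)], 'cap': [(array([ 425.8, -116.4,    0.5]), 0.58)]} 12.125
tray_grip [376.90365072 195.1389903 ]
tray_lip [219.59956549 186.20333268]
tray [276.73281259 184.09428333]
60
 [-0.47  0.27 -0.09  2.16 -0.05  0.62 -2.61]
 [-0.58  0.43 -0.12  1.78  0.17  1.27 -2.88]
 [-1.39  0.9   1.11  1.52 -0.3   1.71 -2.3 ]
 None
 None
 None
80
 [-0.36  0.35 -0.08  2.05 -0.09  0.69 -2.12]
 [-0.58  0.44 -0.11  1.77  0.29  1.22 -2.56]
 [-0.67  0.62 -0.17  1.51  0.44  1.65 -2.7 ]
 [-0.77  0.72 -0.11  1.38  0.48  1.83 -2.69]
 None
 None
95
 [-0.31  0.42 -0.09  1.93 -0.09  0.76 -1.82]
 [-0.56  0.45 -0.11  1.74  0.37  1.17 -2.34]
 [-0.68  0.59 -0.19  1.56  0.58  1.56 -2.53]
 [-0.73  0.69 -
[... 241 characters left out ...]
0.7   1.44 -2.37]
 [-0.72  0.65 -0.29  1.54  0.82  1.63 -2.46]
 [-0.8   0.73 -0.28  1.48  0.9   1.79 -2.51]
 [-1.29  0.82  0.43  1.46  0.64  1.65 -2.29]
130
 [-0.27  0.61 -0.16  1.61 -0.01  0.95 -1.28]
 [-0.49  0.5  -0.2   1.68  0.53  1.03 -1.83]
 [-0.64  0.52 -0.28  1.69  0.87  1.27 -2.18]
 [-0.65  0.59 -0.41  1.67  1.04  1.47 -2.33]
 [-0.71  0.66 -0.45  1.66  1.15  1.65 -2.43]
 [-0.76  0.73 -0.48  1.64  1.22  1.79 -2.5 ]
150
 [-0.3   0.72 -0.22  1.43  0.06  1.07 -1.02]
 [-0.5   0.52 -0.2   1.64  0.54  0.92 -1.51]
 [-0.45  0.52 -0.53  1.76  1.09  1.14 -2.04]
 [-0.4   0.6  -0.75  1.8   1.33  1.38 -2.23]
 [-0.43  0.68 -0.84  1.83  1.49  1.61 -2.37]
 [-0.5   0.74 -0.84  1.84  1.56  1.76 -2.46]
```

View pics/w4.png

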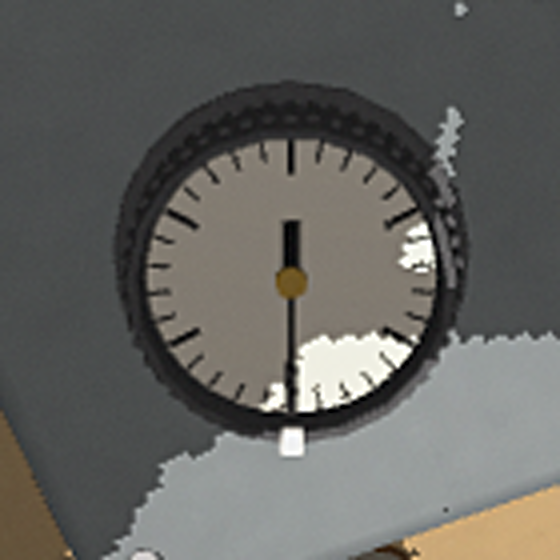

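View pics/w5.png

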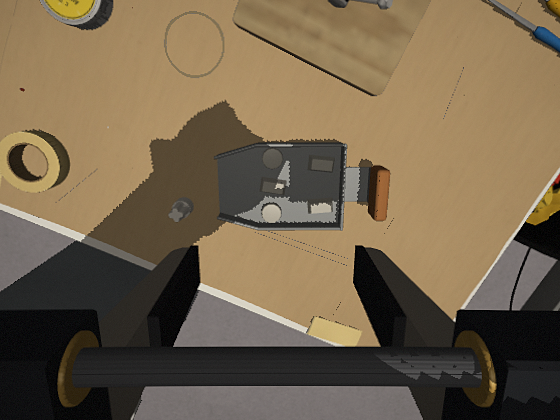

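The bezel stayed on zero after release: the needle lies on the mark and lug at (291,440). The tray lies clear, lip at (217,187), grip at (379,194), and the cap at (180,208) stands off the lip. The pinpoints agree: yaw 114.7°, and lip to grip 154 mm against 154.5 mm nominal.

```bash
python3 - <<'E'
from h import *
phi=114.7; f=np.array([np.cos(np.radians(phi)),np.sin(np.radians(phi)),0])
lip=np.array([528.3,-280.6,0])+154.5*f+[0,0,2.5]
p,r=tool(lip,phi,0); print(p,lip)
robot.movep(p+[0,0,70],r); grip(0.38,45); robot.servo_line(p,feed=120)
print(robot.observe()["contact_force"])
grip(0.0,45); robot.hold(0.15); o=robot.observe(); print(o["grip_width"]*92,o["grip_force"],o["contact_force"],o["tcp_pos"])
p2,r2=tool(lip+[0,0,60],phi,-6)
robot.servo_line(p+[0,0,8],feed=60); robot.servo_line(p2,feed=120,rotation=r2)
p3,r3=tool(lip+[0,0,155],phi,-6); robot.servo_line(p3,feed=150)
robot.hold(0.2); o=robot.observe(); print(o["grip_width"]*92,o["contact_force"],o["wrist_torque"],o["t"],"want lip",lip+[0,0,155])
for cam in ("scene","side","wrist"):
    img,ci,out=pin(["tray_lip","tray_grip"],cam); print(cam,out)
save(img,"w6.png")
E
```

```text
[ 528.3 -280.6   24. ] [ 463.7395371  -140.23548657    2.5       ]
[ 0.60098498 -0.77512253 -0.99417601]
11.856978418206236 44.998911023139954 [-1.13118258  0.02932303  6.03097399] [ 528.58903538 -280.71450816   24.61316696]
11.606104687755678 [ 1.14383176 -0.13177553 -3.32241857] [-0.30348788 -0.08835382  0.02514028] 16.5917 want lip [ 463.7395371  -140.23548657  157.5       ]
scene {'tray_lip': [(array([ 464.9, -143. ,  155. ]), 0.78)], 'tray_grip': [(array([475.6, 226.5,  49.5]), 0.67)]}
side {'tray_lip': [(array([ 462.9, -137. ,  155.4]), 0.92)], 'tray_grip': [(array([ 532.2, -284.8,  175.9]), 0.77), (array([ 490.5, -187.6,  146.6]), 0.16)]}
wrist {'tray_lip': [], 'tray_grip': [(array([ 529. , -281.8,  176.7]), 0.82)]}
```

View pics/w6.png

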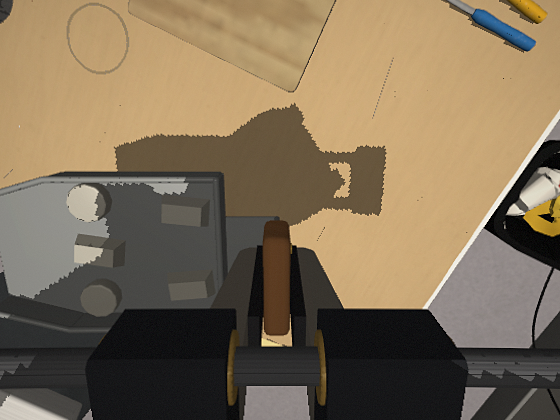

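The tray is held firmly: all five pieces are in it (slugs (88,202) and (100,298), ingots (185,212), (98,250) and (190,290)), and the lip is where commanded. Now I carry it to the pot.

```bash
python3 - <<'E'
from h import *
phi=120; f=np.array([np.cos(np.radians(phi)),np.sin(np.radians(phi)),0])
pot=np.array([501.5,380.3,0])
L=pot-15*f
p,r=tool([*(L[:2]),165],phi,-6)
robot.servo_line(p,feed=200,rotation=r)
p,r=tool([*(L[:2]),138],phi,-6); robot.servo_line(p,feed=80,rotation=r)
robot.hold(0.3); o=robot.observe(); print(o["grip_width"]*92,o["t"],"want",L)
for cam in ("scene","side"):
    img,ci,out=pin(["tray_lip","pot_rim"],cam); print(cam,out); save(img,cam+"7.png")
save(cv2.resize(img[60:260,130:400],(800,592),interpolation=cv2.INTER_CUBIC),"s7c.png")
print(proj(np.array([501.,380,106]),ci))
for th in range(-6,69,6): print(th,None if (q:=kin.ik(*tool([*L[:2],115],phi,th))) is None else np.round(q,2))
E
```

```text
11.441588870551978 20.5583 want [509.         367.30961894   0.        ]
scene {'tray_lip': [(array([508. , 367.2, 136.4]), 0.57)], 'pot_rim': [(array([503.8, 377.9, 107.5]), 0.73), (array([ 4.092e+02,  3.000e+01, -1.000e-01]), 0.65)]}
side {'tray_lip': [(array([510.2, 372.3, 137.4]), 0.65)], 'pot_rim': [(array([503.1, 379.2, 108.4]), 0.68)]}
[254.98765076 142.3677354 ]
-6 [-0.3   0.56 -0.1   1.71 -0.07  0.9  -1.39]
0 [-0.4   0.52 -0.05  1.71  0.03  0.91 -1.5 ]
6 [-0.49  0.5  -0.    1.72  0.13  0.93 -1.62]
12 [-0.59  0.48  0.05  1.72  0.23  0.96 -1.73]
18 [-0.69  0.47  0.09  1.72  0.32  1.01 -1.83]
24 [-0.78  0.48  0.13  1.71  0.41  1.06 -1.93]
30 [-0.87  0.49  0.18  1.7   0.48  1.12 -2.01]
36 [-0.97  0.51  0.22  1.69  0.55  1.18 -2.08]
42 [-1.02  0.54  0.22  1.67  0.62  1.26 -2.15]
48 [-1.08  0.57  0.23  1.65  0.68  1.33 -2.21]
54 [-1.12  0.62  0.23  1.62  0.73  1.41 -2.27]
60 [-1.17  0.66  0.24  1.6   0.77  1.49 -2.31]
66 [-1.21  0.72  0.25  1.57  0.81  1.56 -2.34]
```

View pics/s7c.png

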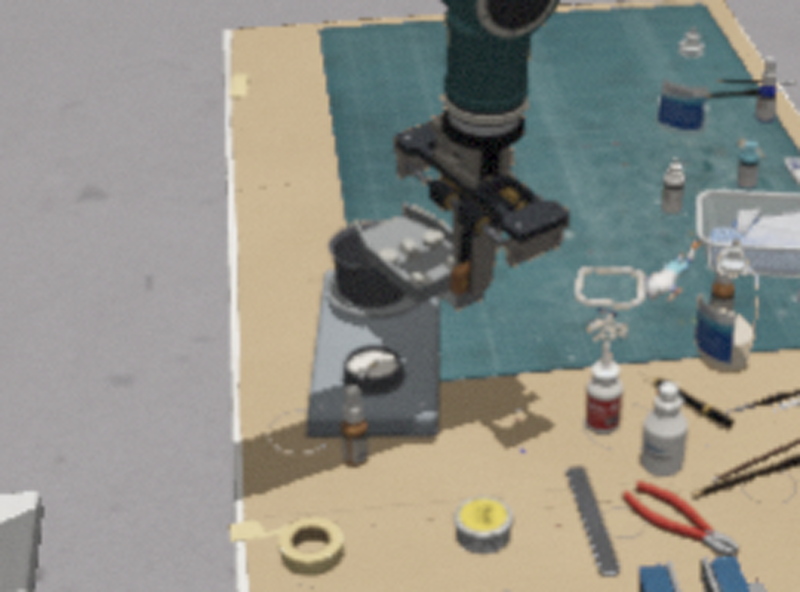

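The tray lip hangs over the pot's mouth (crop about (365,240)), with the pieces visible and everything clear. Now the pour.

```bash
python3 - <<'E'
from h import *
phi=120; L=[509.,367.3]
for th in list(range(0,63,4))+[62]:
    z=np.interp(th,[0,6,12,18,40],[132,126,120,116,113])
    p,r=tool([*L,z],phi,th); robot.servo_line(p,feed=60,rotation=r)
robot.hold(0.6); o=robot.observe(); print(o["grip_width"]*92,o["t"],o["contact_force"])
for cam in ("scene","side"):
    img,ci,out=pin(["ingot_0","slug_0","pot","tray_lip"],cam); print(cam,out); save(img,cam+"8.png")
ims=[cv2.imread("pics/scene8.png")[120:260,150:310],cv2.imread("pics/side8.png")[90:230,180:340]]
wr=cv2.cvtColor(viewer.read_camera("wrist"),cv2.COLOR_RGB2BGR)
a=np.hstack([cv2.resize(i,(400,350),interpolation=cv2.INTER_CUBIC) for i in ims]); b=cv2.resize(wr,(330,248))
cv2.imwrite("pics/p8.png",np.vstack([a,np.hstack([b,np.zeros((248,470,3),np.uint8)])]))
E
```

```text
11.985131708234205 26.725 [ 0.98883938  0.24887908 -1.50257945]
scene {'ingot_0': [], 'slug_0': [], 'pot': [(array([499.5, 380.5,  43. ]), 0.9), (array([527.8, 337.4, 160.6]), 0.4)], 'tray_lip': [(array([508. , 366.4, 109.1]), 0.95)]}
side {'ingot_0': [(array([460.9, 159. ,  -0.8]), 0.36)], 'slug_0': [], 'pot': [(array([503.9, 380.2,  43.8]), 0.91)], 'tray_lip': [(array([510.1, 367.8, 112.6]), 0.89), (array([487. , 244.8,  54.9]), 0.25)]}
```

View pics/p8.png

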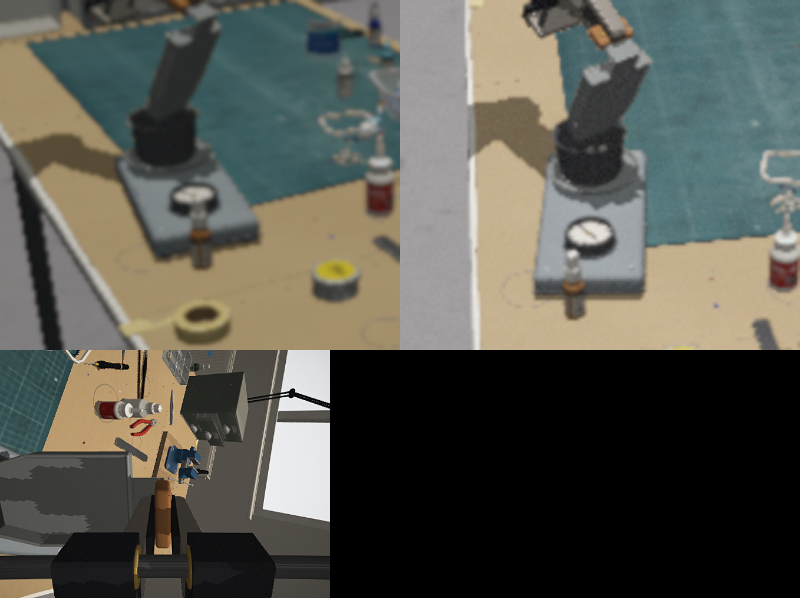

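The pot is still on the pan, the dial has moved, and the wrist view shows the tray empty. I'll level the tray and return it to its original place.

```bash
python3 - <<'E'
from h import *
phi=120; L=[509.,367.3]
for th,z in ((62,140),(40,155),(20,165),(0,165)):
    p,r=tool([*L,z],phi,th); robot.servo_line(p,feed=120,rotation=r)
phi=114.7; lip=np.array([463.7,-140.2,0])
p,r=tool(lip+[0,0,130],phi,0); robot.servo_line(p,feed=230,rotation=r)
p,r=tool(lip+[0,0,2.5],phi,0); robot.servo_line(p+[0,0,12],feed=150); robot.hold(0.3)
o=robot.observe(); f0=o["contact_force"][2]; print(f0,o["t"],o["tcp_pos"],p)
z=12
while z>-3:
    z-=1; robot.servo_line(p+[0,0,z],feed=20); robot.hold(0.05); o=robot.observe()
    if o["contact_force"][2]-f0>2.5: break
print(z,o["contact_force"],o["wrist_torque"],o["tcp_pos"],o["t"])
ims=viewer.read_camera("wrist"); save(ims,"w9.png")
E
```

```text
-2.0248198740607033 33.0083 [ 528.67062698 -280.73323075   36.75046331] [ 528.2604629  -280.56451343   24.        ]
0 [-2.45492027  1.13946019  5.69648487] [0.26436263 0.46503441 0.0236811 ] [ 528.43264233 -280.67352351   24.67053485] 36.6083
```

```bash
python3 - <<'E'
from h import *
grip(0.38,10); robot.hold(0.1); p=robot.observe()["tcp_pos"]
robot.servo_line(p+[0,0,90],feed=150); robot.hold(0.1)
img,ci,out=pin(["tray_lip","tray_grip","tray","cap"],"wrist"); print(out); a=img
# look at dial and pot from above
robot.movep([488,290,240],down(np.radians(0))); robot.hold(0.3)
img,ci,out=pin(["zero_mark","pointer_tip","mark_100","pot","bezel_top","tan_bottle","ingot_0","slug_0"],"wrist"); print(out,robot.observe()["t"])
x,y=proj(np.array([488,245.5,52]),ci).astype(int); print(x,y)
d=cv2.resize(img[y-40:y+40,x-40:x+40],(400,400),interpolation=cv2.INTER_CUBIC)
save(np.vstack([np.hstack([d,cv2.resize(img,(400,300)).repeat(1,0) if 0 else cv2.copyMakeBorder(cv2.resize(img,(400,300)),0,100,0,0,cv2.BORDER_CONSTANT)]),cv2.copyMakeBorder(cv2.resize(a,(266,200)),0,0,0,534,cv2.BORDER_CONSTANT)]),"f.png")
E
```

```text
{'tray_lip': [(array([ 462.8, -142.4,    1.5]), 0.62)], 'tray_grip': [(array([ 528.9, -277. ,   38.1]), 0.86)], 'tray': [(array([ 487.7, -197.3,   -4.5]), 0.93), (array([ 425.7, -117.1,    0.5]), 0.3)], 'cap': [(array([ 426.8, -120. ,   -3.8]), 0.91)]}
{'zero_mark': [(array([483.8, 225.8,  46.1]), 0.78)], 'pointer_tip': [(array([478.3, 261. ,  50.4]), 0.65)], 'mark_100': [(array([475.1, 265.8,  45.5]), 0.57)], 'pot': [(array([505. , 384. ,  40.3]), 0.73)], 'bezel_top': [(array([487.1, 246.3,  51.5]), 0.97), (array([483.9, 390.4,  54.6]), 0.33)], 'tan_bottle': [(array([4.578e+02, 1.613e+02, 4.000e-01]), 0.86), (array([496.4, 311.2,  -1.4]), 0.41)], 'ingot_0': [(array([507.6, 402.8,  55.5]), 0.73), (array([487. , 396. ,  59.5]), 0.73), (array([482.8, 389.6,  57.8]), 0.68)], 'slug_0': [(array([523.3, 396.1,  55.8]), 0.74), (array([484.4, 364.8,  47.2]), 0.66)]} 41.2333
275 226
```

View pics/f.png

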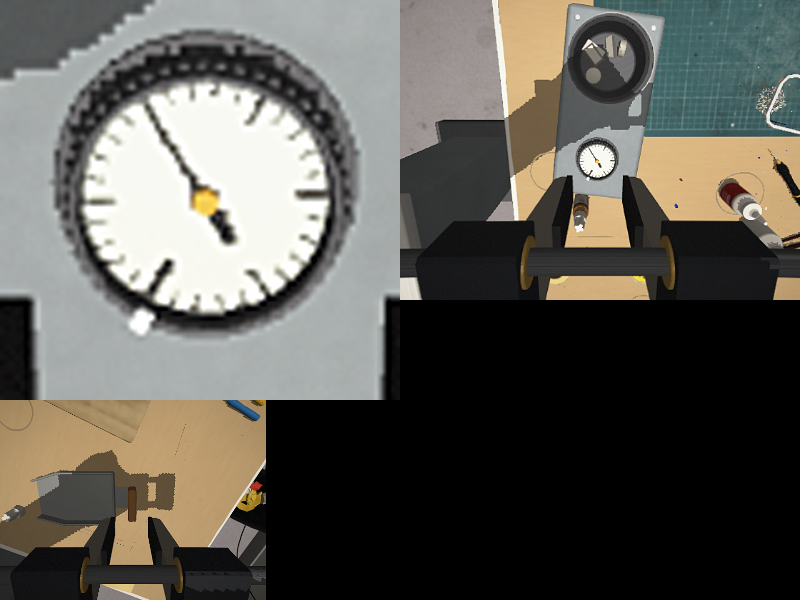

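The needle tip at (148,103) stands on the bold 100 g mark, with the lug at (142,322). All five pieces are in the pot, and the tray is empty, flat and back in its place. Handing in.

```bash
python3 -c "
from h import *
print(robot.job_done())"
```

```text
the job is handed in; nothing more can be done
None
```

I handed the job in at about 41 s of the 72 s allowed: the dial was zeroed with the empty pot on, all five pieces were poured into the pot and the dial reads 100 g, the empty tray is flat in its original place, the pot is still on the pan, and nothing nearby looked disturbed in the last pictures.

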